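# Lay out a coffee tasting on the mat

### The arm

A 6-joint arm with a two-finger parallel gripper is mounted at the origin on a cart in front of the work surface, level with it; the furniture and walls round the work are solid. World frame = base frame: x ahead of the robot, y to its left, z up, the work surface at z = 0. Lengths are in m, angles in rad, forces in N, time in s.
With the tool pointing down it reaches from about 0.325 to 0.875 m from the base axis. Payload 4.4 kg.
Tool frame: the origin (TCP) lies at the very end of the fingers, on their centre line; the grasp point (between the pads) lies 19 mm behind it; z points along the fingers, y is the line along which they close (so a half turn about z gives the same grasp; the last joint's range is limited). The gripper opens to 85 mm and grips with 20 to 120 N. Pads are 22 mm wide; open, the fingers measure 114 mm over their backs; the gripper's body (76 mm by 85 mm) begins 54 mm behind the grasp point. The pads swing forward as they close: fully open they stand 13 mm farther back than shut.
Start: joints at [-1.254, 0.207, 1.542, -0, 1.393, -0.15], TCP at [0.259, -0.513, 0.231] pointing down, gripper open.
Joint ranges: [-2.73, 2.73], [-0.86, 2.22], [0.23, 2.46], [-1.11, 4.25], [0.08, 2.63], [-2.82, 2.82]. Speed limits (rad/s): [2.79, 2.79, 3.14, 3.14, 3.14, 3.14].

### API

Orientations are given as a unit quaternion [x, y, z, w].
In Python, from bench import r, camera, workorder, find_in, trace gives the robot as it stands.
- The arm moves only by the tool play_rows, never from a script. Its argument "increments" is one flat list of numbers, 7 for each row, row after row: the shift along the tool's x, y, z in units of 0.15 m (1.0 is 0.15 m), then the turn, a rotation vector about the tool's x, y, z in units of pi/4 rad (1.0 is pi/4 rad), then the finger opening in mm, from 0 to 85.4. A call has 1 to 10 rows; each row shifts and turns the commanded pose from where the row before left it, along the tool's axes as they then stand; what a row does not reach is not made up. A row lasts 1/12 s, in which the tool goes at most 41.7 mm and 7.16 degrees, less where a joint would pass 70% of its speed; a pose out of reach is approached as far as the arm can. A call with a number of a shift or a turn outside -1 to 1 is refused whole. A call with a gripper value outside its range is refused whole. The fingers move at their own pace and stop on an object; "newtons" is the grip in N (left out, the last holds). Time passes only in rows, so rows that do not move let the fingers close. It gives the time, the measured TCP pose, the force, the opening and the grip force at its end, in the units of the state.
- r.observe(): the state, without advancing time (a new reading comes with each control period).
- camera(name): name is "scene" or "top" or "wrist"; returns a dict with "color" (480x640x3 uint8, red, green, blue), "vertical_fov" (degrees; the focal length in pixels is half the picture's height over the tangent of half this angle, whatever the lens; pixels are square), "cx", "cy" (the principal point, pixels), "cam_to_world" (4x4, takes a point from camera to world coordinates). Camera axes: x right, y up, looking along -z (the intrinsics and any distortion apply to the point x, -y, -z); pixel columns grow to the right and rows downward; lengths in m; the calibration is good to about 2 mm. A picture is of the moment at which its call begins. There is no depth.
- workorder.job_done(): hands the job in; it is judged then, once.
Trained networks look in a picture, given as the dict that the camera call returned (one of the last four; its "shot" number tells which), for a name from the list of things; names that differ only in an ending like _2 or _b are one class to them, and where a whole thing is asked for, a point or a joint stands for the part that bears it (a point fixed in the world has none). Each returns a list of dicts, best first, with "p" (0 to 1); they miss things now and then, are a little off and sometimes report something else, mostly with a low value. They report only what shows in the picture. A call takes as long as a camera call. They do not tell look-alikes from the thing itself.
- find_in(query, picture): "bbox" ([left, top, right, bottom] in pixels, round what is visible of it).
- trace(query, picture): "region" (480x640 bool, what is visible of it) and "bbox" ([left, top, right, bottom] in pixels, round what is visible of it).
The state is a dict: "time": time; "joint_positions": joint angles; "joint_velocities": joint speeds; "joint_efforts": joint torques, N m; "tool_pos": TCP position; "ee_rot": TCP orientation; "force": force on the tool from outside, world axes, zero at the start; "moment": the same for the moment, N m; "grip_width": opening from 0.0 (shut) to 1.0 (fully open); "finger_force": force on a finger pad.
Only numpy, scipy, OpenCV 4.12 (cv2) and the standard library are available. Lean on these libraries where they do the work, as an engineer would, in place of code of your own. Each camera call takes 0.05 s, during which the arm holds its last target. There are 200 camera calls.

### The job

Set out a coffee tasting on the grey mat: the red capsule centred on the cork coaster, the blue capsule centred on the dark slate coaster, and the gold capsule on the mat exactly midway between the two coasters. Stand the terracotta espresso cup on the mat directly to the right of the gold capsule, square to the line of the coasters, leaving a gap of about 4 cm between the cup's round body and the capsule (handle any way). Everything stands upright, and the green capsule is not wanted: leave it where it is.

Things in the scene. Friction and masses are not known exactly. Their poses are not given: they have to be found in the camera images.
- mat: flat grey felt mat with a white hem line, 260 (x) by 225 (y) by 3 mm thick, fixed to the worktop to the right of the coffee machine. Origin on its underside at the point midway between the two coasters (not the centre of the felt: it reaches 67 mm to +y and 157 mm to -y). x runs along the line of the two coasters, away from the robot; y to the left (towards the coffee machine); so 'right' is -y. Turned at most 0.12 rad
- coaster_cork: thin round cork-brown coaster, 80 mm across, 4 mm thick, fixed on the mat, its top 7 mm above the worktop; origin at the centre of its underside. 75 mm from the mat's origin, at the near or the far end of the line (changes places with the slate one)
- coaster_slate: thin round nearly black slate coaster, 80 mm across, 4 mm thick, fixed on the mat, its top 7 mm above the worktop; origin at the centre of its underside. 75 mm from the mat's origin, at the other end of the line
- capsule_red: red coffee capsule, dome on a flat flange, standing flange down; 57 mm across the flange, 34 mm high; origin at the centre of its underside, z up. Round: any yaw. Light (about 20 g); starts standing on the bare worktop in a loose row in front of the coffee machine, which rises 335 mm high about 100 mm behind the row (row along y, about 115 mm apart). Its dome tapers, so take it low, fingertips just above the surface
- capsule_blue: dark blue coffee capsule, dome on a flat flange, standing flange down; 57 mm across the flange, 34 mm high; origin at the centre of its underside, z up. Round: any yaw. Light (about 20 g); starts standing on the bare worktop in a loose row in front of the coffee machine, which rises 335 mm high about 100 mm behind the row (row along y, about 115 mm apart). Its dome tapers, so take it low, fingertips just above the surface
- capsule_gold: gold-yellow coffee capsule, dome on a flat flange, standing flange down; 57 mm across the flange, 34 mm high; origin at the centre of its underside, z up. Round: any yaw. Light (about 20 g); starts standing on the bare worktop in a loose row in front of the coffee machine, which rises 335 mm high about 100 mm behind the row (row along y, about 115 mm apart). Its dome tapers, so take it low, fingertips just above the surface
- capsule_green: green coffee capsule of the same kind and size in the same row; not wanted, to be left alone. Origin at the centre of its underside
- cup: terracotta (red-brown) espresso cup, 140 g, in the same row: round body 60 mm across at the rim, a little less below, 58 mm high, one handle. Origin on the underside plane, 10.5 mm from the axis of the round body towards the handle; z up; the handle points along its own -y and ends 51 mm from the axis. Starts with the handle towards the robot within 0.3 rad; can be taken across its body along the row
- cup_axis (a point): point of the terracotta cup on the axis of its round body, at the level of its underside; axes as the cup's
Things that resemble listed ones, but are neither listed nor needed, are in the scene too. Of the things that look like the capsule_blue, the larger one is meant.

How it is judged:
By the outcome, as a careful person would: the job done as asked, in the order asked, and still so for the second after the job is handed in, with the robot touching nothing.
It also fails if it takes over 134 s, if anything falls off the work surface, if the arm or the gripper's body presses on something with over 40 N, if the wrist force passes 120 N, or if a joint passes its speed limit or range.

## Working session

There is one attempt and no reset: what is moved stays moved. The work goes in short steps, Python scripts to look and compute and a tool call to move; the robot and the scene stay as the last step left them, time stands still between calls to the robot, and variables do not carry over. Pictures are saved under pics/ and viewed, at most 16 in all, crops included, and the job is handed in when it is done.

Besides the shell and the picture viewer there is one more tool, called after ">>>" as a command line: name --argument value ..., lists and objects as JSON in quotes. play_rows: Moves the arm, as the interface text tells. Shifts and turns lie within -1 to 1; 1 stands for 0.15 m of shift or pi/4 rad of turn. Its arguments: {"type":"object","properties":{"increments":{"type":"array"},"newtons":{"type":"number"}},"required":["increments"]}

```bash
mkdir -p pics; ls
python3 - <<'E'
from bench import r,camera,find_in
import cv2
for n in("scene","top"):
    c=camera(n); cv2.imwrite(f"pics/{n}0.png",c["color"][:,:,::-1]); print({k:(v if k!="color" else 0) for k,v in c.items()})
    for q in("mat","coaster_cork","coaster_slate","capsule_red","capsule_blue","capsule_gold","capsule_green","cup"):
        print(n,q,[(round(d["p"],2),[round(float(x)) for x in d["bbox"]]) for d in find_in(q,c)][:6])
print(r.observe())
E
```

```text
pics
{'color': 0, 'vertical_fov': 51.043187970199554, 'cx': 322.23115100209486, 'cy': 234.25960652471235, 'cam_to_world': array([[-0.62624426,  0.5350073 , -0.56708493, -0.04301513],
       [-0.77953958, -0.41881528,  0.46573791,  0.44988406],
       [ 0.01166935,  0.73373084,  0.67934003,  0.70666484],
       [ 0.        ,  0.        ,  0.        ,  1.        ]]), 'shot': 1}
scene mat [(0.91, [392, 139, 536, 205])]
scene coaster_cork []
scene coaster_slate [(0.98, [407, 159, 440, 179])]
scene capsule_red [(0.94, [403, 210, 429, 236])]
scene capsule_blue [(0.83, [205, 329, 242, 366]), (0.66, [154, 314, 176, 334])]
scene capsule_gold [(0.88, [266, 289, 298, 321])]
scene capsule_green [(0.84, [364, 234, 388, 262])]
scene cup [(0.72, [267, 294, 298, 319]), (0.6, [309, 247, 348, 292])]
{'color': 0, 'vertical_fov': 45.80959719870718, 'cx': 327.10408224418876, 'cy': 243.74295865590827, 'cam_to_world': array([[ 0.46669087,  0.85853385, -0.21241295,  0.22318101],
       [-0.88441904,  0.45346709, -0.11032024, -0.15693888],
       [ 0.00160863,  0.23934751,  0.97093263,  1.37007976],
       [
[... 594 characters left out ...]
9, 'joint_positions': array([-1.25351076e+00,  2.06573673e-01,  1.54145405e+00,  1.03534360e-05,
        1.39353512e+00, -1.50505898e-01]), 'joint_velocities': array([ 0.00065064,  0.00089997, -0.00109372,  0.00044674, -0.00257801,
        0.00169976]), 'joint_efforts': array([ 4.86478723e-05, -3.83042729e+01, -2.91975313e+01, -1.44984592e-04,
        6.43950680e-04, -8.99927983e-06]), 'tool_pos': array([ 0.25927142, -0.51324563,  0.23131847]), 'ee_rot': array([9.72771080e-01, 2.31768041e-01, 6.31946943e-06, 1.44296936e-05]), 'force': array([-0.2293144 , -0.17823697,  0.35757932]), 'moment': array([-0.07367555, -0.00859401, -0.00571833]), 'finger_force': 0.0, 'grip_width': 1.003533906308274}
```

Run:
```python
import cv2
a=cv2.imread("pics/top0.png")[140:440,180:580]; cv2.imwrite("pics/topc.png",cv2.resize(a,(800,600),interpolation=cv2.INTER_CUBIC))
```

```text
(no output)
```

View pics/topc.png

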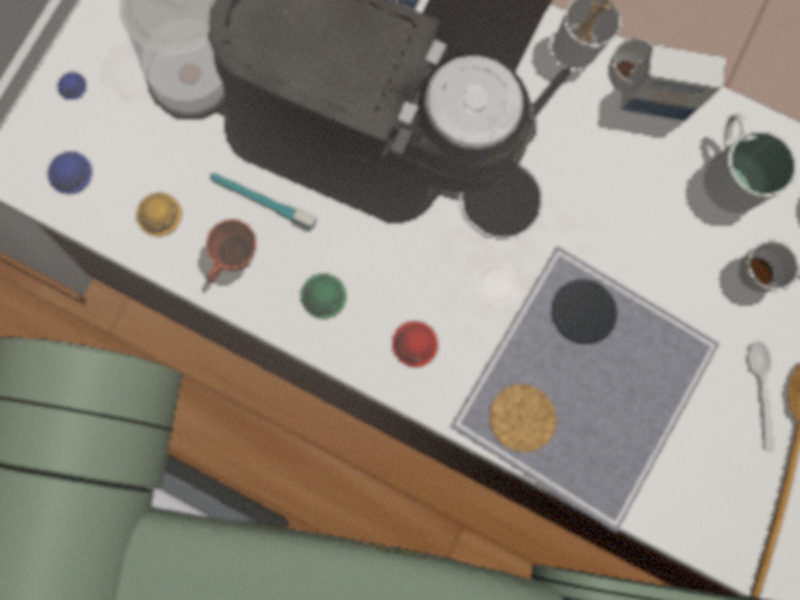

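View pics/scene0.png

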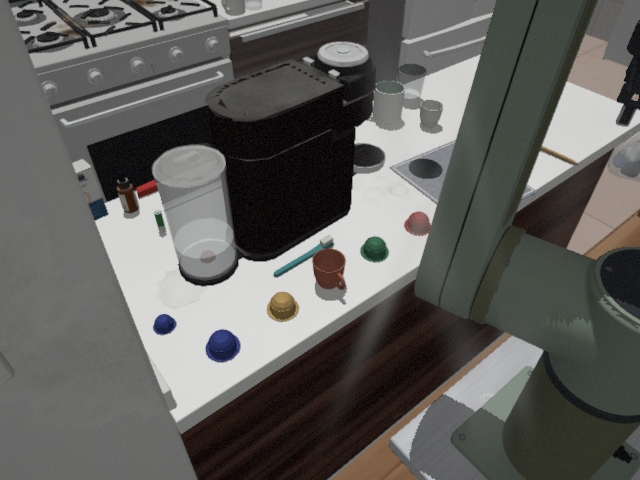

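The larger blue is at top px (215,226) and the small look-alike at (216,183). The larger one is also at scene px (223,347), against the small one at (165,324). The crop above already shows this size difference clearly. Next I compute world positions.

```bash
cat > h.py <<'E'
import numpy as np
from bench import r,camera,find_in,trace
from scipy.spatial.transform import Rotation as R
def K(c): return 240/np.tan(np.radians(c["vertical_fov"])/2)
def px2w(c,u,v,z):
    T=c["cam_to_world"]; f=K(c); d=T[:3,:3]@np.array([(u-c["cx"])/f,-(v-c["cy"])/f,-1])
    return (T[:3,3]+d*(z-T[2,3])/d[2])[:2]
def proj(c,P):
    T=c["cam_to_world"]; p=(np.atleast_2d(P)-T[:3,3])@T[:3,:3]; f=K(c)
    return np.c_[c["cx"]+f*p[:,0]/-p[:,2], c["cy"]-f*p[:,1]/-p[:,2]]
def solid(x,y,prof):
    a=np.linspace(0,2*np.pi,60); return np.vstack([np.c_[x+q*np.cos(a),y+q*np.sin(a),0*a+h] for q,h in prof])
CAP=[(.0285,0),(.0285,.003),(.022,.004),(.019,.020),(.012,.032),(.004,.034)]
def fit(c,bbox,prof,z0=0):
    # x,y of an upright round thing whose model bbox centre matches
    from scipy.optimize import least_squares
    b=np.array(bbox,float); m=(b[:2]+b[2:])/2
    def e(p):
        q=proj(c,solid(*p,prof)+[0,0,z0]); return (q.min(0)+q.max(0))/2-m
    return least_squares(e,px2w(c,*m,z0+.01)).x
E
python3 - <<'E'
from h import *
np.set_printoptions(precision=4,suppress=True)
for n in("top","scene"):
    c=camera(n)
    for q in("capsule_red","capsule_blue","capsule_gold","capsule_green","coaster_cork","coaster_slate"):
        for d in trace(q,c)[:2]:
            z=.007 if "coast" in q else 0
            print(n,q,round(d["p"],2),d["bbox"],fit(c,d["bbox"],[(.04,.0)] if z else CAP,z))
    for d in find_in("cup",c)[:2]: print("cup",round(d["p"],2),d["bbox"],px2w(c,(d["bbox"][0]+d["bbox"][2])/2,(d["bbox"][1]+d["bbox"][3])/2,.03))
    if n=="top":
        for u,v in[(180+557/2,140+249/2),(180+717/2,140+345/2),(180+617/2,140+526/2),(180+454/2,140+426/2)]: print("mat",px2w(c,u,v,.003))
        print("cuprim",px2w(c,180+231/2,140+243/2,.058))
E
```

```text
top capsule_red 0.77 [377.2, 300.3, 400.8, 324.6] [ 0.4415 -0.2129]
top capsule_blue 0.95 [206.2, 214.9, 227.1, 236.3] [0.435  0.2646]
top capsule_blue 0.62 [212.8, 174.5, 220.8, 192.0] [0.5318 0.3211]
top capsule_gold 0.7 [247.3, 235.0, 270.3, 260.6] [0.4345 0.1434]
top capsule_gold 0.55 [280.9, 249.9, 307.9, 282.2] [0.4352 0.0433]
top capsule_green 0.66 [330.2, 278.6, 349.2, 294.6] [ 0.4419 -0.0787]
top coaster_cork 0.87 [427.6, 332.6, 458.5, 366.5] [ 0.4218 -0.3645]
top coaster_slate 0.66 [456.8, 277.0, 491.9, 313.2] [ 0.5748 -0.3765]
cup 0.87 [281.0, 248.5, 309.0, 279.7] [0.4356 0.0401]
mat [ 0.6266 -0.3117]
mat [ 0.6092 -0.5314]
mat [ 0.3606 -0.5102]
mat [ 0.375  -0.2931]
cuprim [0.4372 0.038 ]
scene capsule_red 0.7 [313.7, 250.4, 347.1, 294.8] [0.4482 0.0248]
scene capsule_red 0.65 [399.5, 212.6, 427.6, 234.5] [ 0.4468 -0.2011]
scene capsule_blue 0.77 [154.8, 314.1, 176.1, 334.8] [0.5314 0.3232]
scene capsule_blue 0.55 [200.8, 330.7, 241.0, 363.0] [0.4335 0.2716]
scene capsule_gold 0.7 [265.2, 291.5, 299.3, 320.3] [0.4399 0.1427]
scene capsule_gold 0.22 [408.9, 160.5, 440.1, 178.9] [ 0.564  -0.3617]
scene capsule_green 0.88 [360.1, 238.0, 389.5, 260.8] [ 0.4413 -0.0841]
scene coaster_cork 0.47 [403.8, 210.6, 429.3, 235.2] [ 0.4468 -0.2091]
scene coaster_slate 0.86 [410.4, 159.2, 441.3, 181.4] [ 0.5645 -0.3657]
cup 0.71 [311.8, 246.7, 348.2, 290.4] [0.4404 0.033 ]
```

>>> play_rows --increments '[0, 0, 0, 0, 0, 0.138, 85, 0, 0, 0, 0, 0, 0.138, 85, 0, 0, 0, 0, 0, 0.138, 85, 0, 0, 0, 0, 0, 0.138, 85, 0, 0, 0, 0, 0, 0.138, 85, 0.2, -0.15, -0.05, 0, 0, 0, 85, 0.2, -0.15, -0.05, 0, 0, 0, 85, 0.2, -0.15, -0.05, 0, 0, 0, 85, 0.2, -0.15, -0.05, 0, 0, 0, 85, 0.2, -0.15, -0.05, 0, 0, 0, 85]'

```text
time: 2.53
tool_pos: [0.4184, -0.4111, 0.2693]
ee_rot: [0.999, -0.037, 0.0, 0.0]
force: [0.7, 0.2, -0.0]
grip_width: 0.993
finger_force: 0.0
```

>>> play_rows --increments '[0.2, -0.15, -0.05, 0, 0, 0, 85, 0.2, -0.15, -0.05, 0, 0, 0, 85, 0, 0, 0, 0, 0, 0, 85, 0, 0, 0, 0, 0, 0, 85]'

```text
time: 2.87
tool_pos: [0.4821, -0.3705, 0.2843]
ee_rot: [0.999, -0.035, 0.0, 0.001]
force: [-0.3, -0.7, -0.0]
grip_width: 0.994
finger_force: 0.0
```

```bash
cat >> h.py <<'E'
def st():
    s=r.observe(); R_=R.from_quat(s["ee_rot"]); return s,R_
def go(x,y,z):
    s,Q=st(); d=Q.inv().apply(np.array([x,y,z])-s["tool_pos"])/.15
    yaw=np.arctan2(Q.as_matrix()[1,0],Q.as_matrix()[0,0])
    print("t",round(s["time"],2),"tcp",s["tool_pos"].round(4),"yaw",round(yaw,3),"units to go",d.round(3),"dist units",np.linalg.norm(d).round(2))
E
python3 - <<'E'
from h import *
import cv2
go(.443,-.208,.15)
c=camera("wrist"); cv2.imwrite("pics/w1.png",c["color"][:,:,::-1]); print(c["vertical_fov"],c["cx"],c["cy"],c["cam_to_world"].round(3))
for q in("coaster_cork","coaster_slate","capsule_red","mat"):
    for d in find_in(q,c)[:2]:
        z=.007 if "coast" in q else 0
        print(q,round(d["p"],2),np.round(d["bbox"]),fit(c,d["bbox"],[(.04,.0)] if z else CAP,z).round(4))
E
```

```text
t 2.87 tcp [ 0.4821 -0.3705  0.2843] yaw -0.07 units to go [-0.336 -1.063  0.894] dist units 1.43
71.99832363611921 322.71795249141013 237.74543719698934 [[-0.071  0.948  0.31   0.562]
 [-0.997 -0.068 -0.021 -0.376]
 [ 0.001 -0.31   0.951  0.427]
 [ 0.     0.     0.     1.   ]]
coaster_cork 0.86 [288. 213. 348. 268.] [ 0.42   -0.3602]
coaster_slate 0.93 [282.  88. 350. 158.] [ 0.5688 -0.3688]
capsule_red 0.59 [182. 212. 225. 253.] [ 0.4415 -0.2076]
capsule_red 0.28 [257.  68. 456. 279.] [ 0.5052 -0.4156]
mat 0.74 [259.  70. 451. 277.] [ 0.5056 -0.414 ]
```

View pics/w1.png

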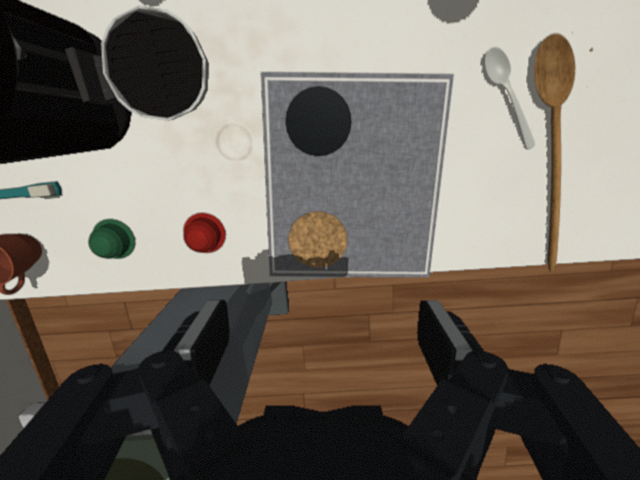

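```bash
cat >> h.py <<'E'
def blob(c,mask,box):
    # largest connected component bbox/centroid inside box
    import cv2
    m=np.zeros(mask.shape,np.uint8); l,t,rr,b=[int(v) for v in box]; m[t:b,l:rr]=mask[t:b,l:rr]
    m=cv2.morphologyEx(m,cv2.MORPH_OPEN,np.ones((3,3)))
    n,_,s,ce=cv2.connectedComponentsWithStats(m); i=1+np.argmax(s[1:,4])
    return [s[i,0]-.5,s[i,1]-.5,s[i,0]+s[i,2]-.5,s[i,1]+s[i,3]-.5],ce[i]
E
python3 - <<'E'
from h import *
import cv2
c=camera("wrist"); I=c["color"].astype(int); r_,g,b=I[...,0],I[...,1],I[...,2]
for nm,m,box in(("cork",r_-b>25,(275,200,360,272)),("slate",I.sum(2)<200,(275,80,360,165)),("red",r_-g>60,(170,200,240,262))):
    bb,ce=blob(c,m,box); print(nm,bb,ce.round(1), fit(c,bb,CAP if nm=="red" else [(.04,0)],0 if nm=="red" else .007).round(4), px2w(c,*ce,.007).round(4))
P=np.array([px2w(c,*p,.003) for p in[(262,73),(452,75),(430,273),(271,276)]]); print(P.round(4))
# interpolate origin from corners: 67 mm from +y edge, mid in x
e=P[1]-P[0]; e2=P[2]-P[3]; y=-(e+e2); y/=np.linalg.norm(y); print("yaw",np.arctan2(-y[0],y[1]),"origin",((P[0]+e*67/225)+(P[3]+e2*67/225))/2)
f=(P[0]-P[3])+(P[1]-P[2]);print("yaw x",np.arctan2(f[1],f[0]))
E
```

```text
cork [np.float64(286.5), np.float64(208.5), np.float64(345.5), np.float64(264.5)] [316.1 236.4] [ 0.423 -0.359] [ 0.4242 -0.3593]
slate [np.float64(282.5), np.float64(82.5), np.float64(348.5), np.float64(152.5)] [315.8 117.4] [ 0.5713 -0.3708] [ 0.5727 -0.3713]
red [np.float64(181.5), np.float64(210.5), np.float64(223.5), np.float64(249.5)] [200.5 230.4] [ 0.4426 -0.208 ] [ 0.4442 -0.2075]
[[ 0.6257 -0.3132]
 [ 0.6067 -0.5323]
 [ 0.3573 -0.513 ]
 [ 0.3697 -0.2914]]
yaw -0.07120691764977967 origin [ 0.49302542 -0.36791262]
yaw x -0.08134607056402504
```

>>> play_rows --increments '[-0.048, -0.152, 0.175, 0, 0, 0, 85, -0.048, -0.152, 0.175, 0, 0, 0, 85, -0.048, -0.152, 0.175, 0, 0, 0, 85, -0.048, -0.152, 0.175, 0, 0, 0, 85, -0.048, -0.152, 0.175, 0, 0, 0, 85, -0.048, -0.152, 0.175, 0, 0, 0, 85, -0.048, -0.152, 0.175, 0, 0, 0, 85, 0, 0, 0, 0, 0, 0, 85, 0, 0, 0, 0, 0, 0, 85]'

```text
time: 3.92
tool_pos: [0.4395, -0.2073, 0.098]
ee_rot: [0.999, -0.037, -0.002, -0.001]
force: [0.6, -0.3, 0.8]
grip_width: 0.997
finger_force: 0.0
```

```bash
cat >> h.py <<'E'
def look(kind,name,prof=CAP,z0=0,save=1):
    import cv2
    c=camera("wrist"); I=c["color"].astype(int); a,g,b=I[...,0],I[...,1],I[...,2]
    m={"red":(a-g>50)&(a-b>50),"blue":(b-a>30)&(b-g>30),"gold":(a-b>50)&(a-g<a*.45)&(g-b>15),"cup":(a-b>25)&(a-g>20)}[kind]
    s,_=st(); u,v=proj(c,[s["tool_pos"][0],s["tool_pos"][1],.01])[0]; print("tcp ground px",u.round(),v.round())
    bb,ce=blob(c,m,(0,max(0,min(v-160,470)) ,640,480)); print(kind,bb,ce.round(1),fit(c,bb,prof,z0).round(4))
    if save: cv2.imwrite(f"pics/{name}.png",c["color"][:,:,::-1])
    return c
E
python3 - <<'E'
from h import *
look("red","w2"); go(.443,-.208,.001)
E
```

```text
tcp ground px 326.0 240.0
red [np.float64(287.5), np.float64(199.5), np.float64(360.5), np.float64(269.5)] [324.3 235.3] [ 0.4423 -0.2081]
t 3.97 tcp [ 0.4416 -0.2093  0.1   ] yaw -0.075 units to go [ 0.009 -0.01   0.66 ] dist units 0.66
```

View pics/w2.png

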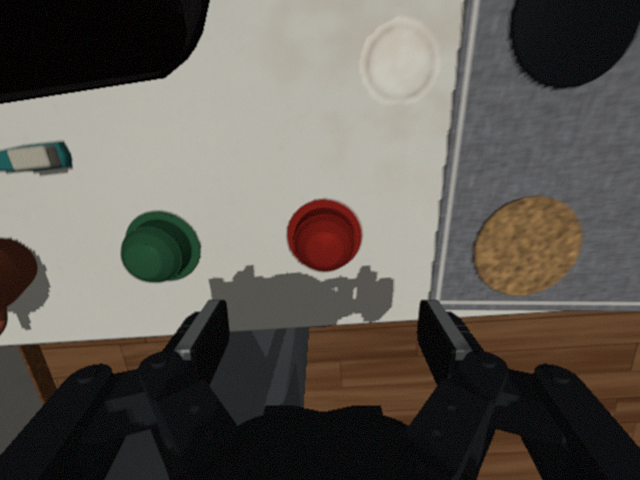

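>>> play_rows --increments '[0.006, -0.006, 0.2, 0, 0, 0, 85, 0, 0, 0.2, 0, 0, 0, 85, 0, 0, 0.15, 0, 0, 0, 85, 0, 0, 0.1, 0, 0, 0, 70, 0, 0, 0, 0, 0, 0, 50, 0, 0, 0, 0, 0, 0, 30, 0, 0, 0, 0, 0, 0, 30, 0, 0, 0, 0, 0, 0, 30, 0, 0, 0, 0, 0, 0, 30]' --newtons 25

```text
time: 4.72
tool_pos: [0.4443, -0.2093, 0.0042]
ee_rot: [0.999, -0.037, 0.002, 0.001]
force: [0.2, -0.4, -0.5]
grip_width: 0.586
finger_force: 23.4
```

>>> play_rows --increments '[0, 0, -0.03, 0, 0, 0, 30, 0, 0, -0.1, 0, 0, 0, 30, 0, 0, -0.15, 0, 0, 0, 30, 0, 0, -0.15, 0, 0, 0, 30, 0, 0, 0, 0, 0, 0, 30, 0, 0, 0, 0, 0, 0, 30]'

```text
time: 5.22
tool_pos: [0.4444, -0.209, 0.0692]
ee_rot: [0.999, -0.037, 0.002, 0.001]
force: [-0.2, 0.1, -0.8]
grip_width: 0.582
finger_force: 23.5
```

Run:
```python
from h import *
look("red","w3"); go(.4228,-.3615,.06)
```

```text
tcp ground px 322.0 260.0
red [np.float64(274.5), np.float64(280.5), np.float64(370.5), np.float64(335.5)] [324.2 306.4] [ 0.4041 -0.2059]
t 5.27 tcp [ 0.4433 -0.2082  0.0678] yaw -0.074 units to go [-0.061  1.029  0.053] dist units 1.03
```

View pics/w3.png

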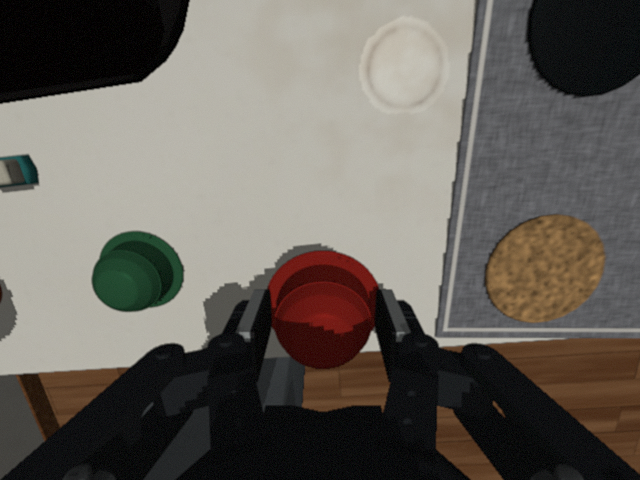

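Run:
```python
from h import *
c=camera("wrist"); s,_=st(); p=fit(c,(268.5,250,379,368),CAP,s["tool_pos"][2]-.004); print(p,s["tool_pos"])
I=c["color"].astype(int); m=(I[...,0]-I[...,2]>25)&(I[...,1]-I[...,2]>10)&(I[...,0]>100)
bb,ce=blob(c,m,(470,190,639,328)); print(bb,fit(c,bb,[(.04,0)],.007))
```

```text
[ 0.43981818 -0.20831394] [ 0.44246422 -0.20763316  0.06681652]
[np.float64(490.5), np.float64(213.5), np.float64(608.5), np.float64(321.5)] [ 0.42220318 -0.35818682]
```

>>> play_rows --increments '[-0.009, 0.203, 0, 0, 0, 0, 30, -0.009, 0.203, 0, 0, 0, 0, 30, -0.009, 0.203, 0, 0, 0, 0, 30, -0.009, 0.203, 0, 0, 0, 0, 30, -0.009, 0.203, 0.1, 0, 0, 0, 30, 0, 0, 0.1, 0, 0, 0, 30, 0, 0, 0, 0, 0, 0, 30, 0, 0, 0, 0, 0, 0, 30]'

```text
time: 5.98
tool_pos: [0.423, -0.3573, 0.0345]
ee_rot: [0.999, -0.037, -0.002, -0.002]
force: [-0.3, 0.0, -0.0]
grip_width: 0.578
finger_force: 23.6
```

Run:
```python
from h import *
import cv2
c=look("red","w4"); go(.425,-.3595,.0115)
m=c["color"].astype(int).sum(2)<140; bb,ce=blob(c,m,(200,0,450,190)); print("slate",bb,fit(c,bb,[(.04,0)],.007))
```

```text
tcp ground px 324.0 279.0
red [np.float64(267.5), np.float64(250.5), np.float64(377.5), np.float64(335.5)] [324.1 290.4] [ 0.4117 -0.3561]
t 6.03 tcp [ 0.4239 -0.3576  0.0356] yaw -0.074 units to go [0.009 0.012 0.161] dist units 0.16
slate [np.float64(247.5), np.float64(-0.5), np.float64(391.5), np.float64(62.5)] [ 0.54093095 -0.36455893]
```

View pics/w4.png

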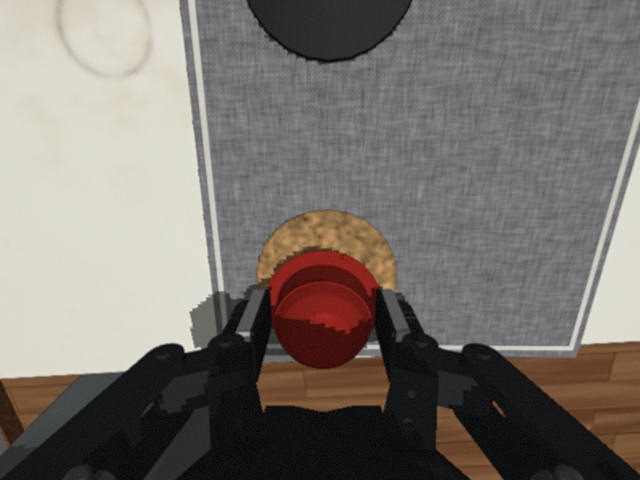

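Run:
```python
from h import *
from scipy.optimize import least_squares
c=camera("wrist"); s,_=st()
def e(p):
    q=proj(c,solid(*p,[(.04,.007)])); return [q[:,0].min()-256,q[:,0].max()-397.5,q[:,1].min()-209]
L=least_squares(e,[.42,-.36]); print("cork",L.x,L.fun)
print("red",fit(c,(268.5,250,379,368),CAP,s["tool_pos"][2]-.004)); print(s["tool_pos"])
```

```text
cork [ 0.42349132 -0.35967359] [ 0.05465516 -0.05476067 -0.00705346]
red [ 0.42158578 -0.3578433 ]
[ 0.42457756 -0.35801868  0.03648788]
```

>>> play_rows --increments '[0.014, 0.011, 0.06, 0, 0, 0, 30, 0, 0, 0.06, 0, 0, 0, 30, 0, 0, 0.04, 0, 0, 0, 30, 0, 0, 0, 0, 0, 0, 30, 0, 0, 0, 0, 0, 0, 30]'

```text
time: 6.5
tool_pos: [0.4265, -0.3603, 0.0122]
ee_rot: [0.999, -0.037, -0.001, -0.001]
force: [0.9, 0.9, -0.3]
grip_width: 0.577
finger_force: 23.6
```

>>> play_rows --increments '[0, 0, 0, 0, 0, 0, 80, 0, 0, 0, 0, 0, 0, 80, 0, 0, 0, 0, 0, 0, 80, 0, 0, 0, 0, 0, 0, 80, 0, 0, -0.15, 0, 0, 0, 80, 0, 0, -0.25, 0, 0, 0, 80, 0, 0, -0.25, 0, 0, 0, 80, 0, 0, -0.1, 0, 0, 0, 85, 0, 0, 0, 0, 0, 0, 85]'

```text
time: 7.25
tool_pos: [0.4297, -0.3644, 0.1316]
ee_rot: [0.999, -0.037, 0.004, 0.004]
force: [0.2, -0.2, 0.3]
grip_width: 1.0
finger_force: 0.0
```

Run:
```python
from h import *
import cv2
c=look("red","w5",z0=.007); go(.435,.265,.10)
I=c["color"].astype(int); 
for d in find_in("coaster_slate",c)[:1]: print("slate",d["p"],d["bbox"],fit(c,d["bbox"],[(.04,0)],.007))
```

```text
tcp ground px 320.0 233.0
red [np.float64(283.5), np.float64(203.5), np.float64(350.5), np.float64(267.5)] [317.2 236.1] [ 0.4252 -0.3602]
t 7.3 tcp [ 0.4284 -0.3629  0.1287] yaw -0.074 units to go [-0.267 -4.179  0.17 ] dist units 4.19
slate 0.8 [260.1, 2.8, 369.8, 99.7] [ 0.56207262 -0.36970997]
```

View pics/w5.png

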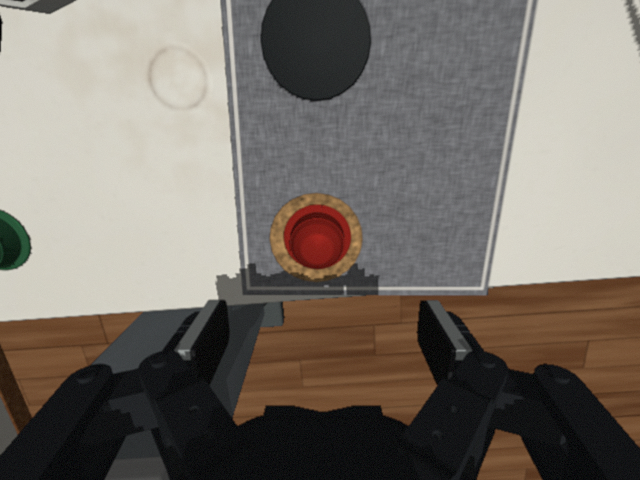

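Run:
```python
from h import *
c=camera("scene")
for p in[(262,253),(240,245),(300,233),(350,210)]: print(p,px2w(c,*p,0))
c=camera("top")
for p in[(180+228/2,140+140/2),(180+395/2,140+220/2)]: print(p,px2w(c,*p,0))
for q in("capsule_blue","capsule_gold"):
  for d in find_in(q,c)[:2]: print(q,round(d["p"],2),np.round(d["bbox"],1),fit(c,d["bbox"],CAP))
```

```text
(262, 253) [0.57790629 0.09388297]
(240, 245) [0.62427895 0.11601404]
(300, 233) [ 0.57829311 -0.00069402]
(350, 210) [ 0.57030217 -0.13124958]
(294.0, 210.0) [0.56142344 0.11341047]
(377.5, 250.0) [ 0.56711482 -0.11913595]
capsule_blue 0.75 [207.9 174.6 220.8 191.7] [0.52916377 0.32679582]
capsule_blue 0.68 [203.  215.7 227.  239.1] [0.42909617 0.2658762 ]
capsule_gold 0.7 [245.8 233.7 269.1 259.4] [0.43576019 0.14787995]
```

>>> play_rows --increments '[-0.05, -0.24, -0.02, 0, 0, 0, 85, -0.05, -0.24, 0, 0, 0, 0, 85, -0.05, -0.24, 0, 0, 0, 0, 85, -0.05, -0.24, 0, 0, 0, 0, 85, -0.05, -0.24, 0, 0, 0, 0, 85, -0.05, -0.24, 0, 0, 0, 0, 85, -0.05, -0.24, 0, 0, 0, 0, 85, -0.05, -0.24, 0, 0, 0, 0, 85, 0, -0.24, 0, 0, 0, 0, 85, 0, -0.24, 0, 0, 0, 0, 85]'

```text
time: 8.38
tool_pos: [0.392, 0.0041, 0.1274]
ee_rot: [0.999, -0.037, -0.001, -0.0]
force: [1.5, 0.1, 0.6]
grip_width: 0.996
finger_force: 0.0
```

>>> play_rows --increments '[0, -0.24, 0, 0, 0, 0, 85, 0.01, -0.24, 0, 0, 0, 0, 85, 0.02, -0.24, 0, 0, 0, 0, 85, 0.02, -0.24, 0, 0, 0, 0, 85, 0.03, -0.24, 0.05, 0, 0, 0, 85, 0.03, -0.24, 0.05, 0, 0, 0, 85, 0.02, -0.24, 0.05, 0, 0, 0, 85, 0, -0.1, 0.05, 0, 0, 0, 85, 0, 0, 0, 0, 0, 0, 85, 0, 0, 0, 0, 0, 0, 85]'

```text
time: 9.22
tool_pos: [0.4313, 0.2671, 0.0967]
ee_rot: [0.999, -0.036, -0.002, 0.001]
force: [0.6, -0.1, 0.6]
grip_width: 0.998
finger_force: 0.0
```

Run:
```python
from h import *
look("blue","w6"); go(.432,.266,.001)
```

```text
tcp ground px 323.0 243.0
blue [np.float64(283.5), np.float64(203.5), np.float64(357.5), np.float64(273.5)] [321.4 238.7] [0.4316 0.2686]
t 9.27 tcp [0.4318 0.2664 0.0973] yaw -0.073 units to go [0.004 0.001 0.642] dist units 0.64
```

View pics/w6.png

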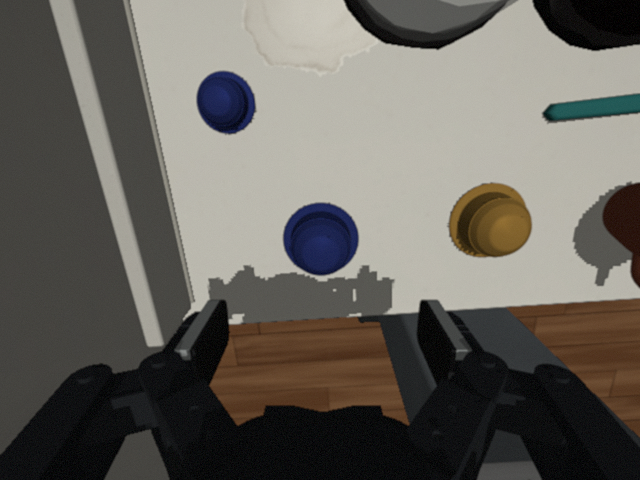

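>>> play_rows --increments '[0, -0.012, 0.2, 0, 0, 0, 85, 0, 0, 0.2, 0, 0, 0, 85, 0, 0, 0.15, 0, 0, 0, 85, 0, 0, 0.085, 0, 0, 0, 70, 0, 0, 0, 0, 0, 0, 50, 0, 0, 0, 0, 0, 0, 30, 0, 0, 0, 0, 0, 0, 30, 0, 0, 0, 0, 0, 0, 30, 0, 0, 0, 0, 0, 0, 30]'

```text
time: 10.02
tool_pos: [0.4344, 0.2692, 0.0048]
ee_rot: [0.999, -0.037, 0.001, -0.001]
force: [0.3, -0.5, -0.5]
grip_width: 0.577
finger_force: 24.0
```

>>> play_rows --increments '[0, 0, -0.03, 0, 0, 0, 30, 0, 0, -0.15, 0, 0, 0, 30, 0, 0, -0.25, 0, 0, 0, 30, 0, 0, -0.25, 0, 0, 0, 30, 0, 0, -0.2, 0, 0, 0, 30, 0, 0, 0, 0, 0, 0, 30, 0, 0, 0, 0, 0, 0, 30]'

```text
time: 10.6
tool_pos: [0.4352, 0.27, 0.1388]
ee_rot: [0.999, -0.037, 0.003, -0.001]
force: [-1.3, -0.3, -1.0]
grip_width: 0.583
finger_force: 24.2
```

Run:
```python
from h import *
look("blue","w7"); go(.575,-.372,.075)
```

```text
tcp ground px 324.0 231.0
blue [np.float64(267.5), np.float64(247.5), np.float64(378.5), np.float64(335.5)] [323.7 292.8] [0.3715 0.275 ]
t 10.65 tcp [0.4334 0.2692 0.1365] yaw -0.074 units to go [1.256 4.194 0.408] dist units 4.4
```

>>> play_rows --increments '[0, 0.24, 0, 0, 0, 0, 30, 0, 0.24, 0, 0, 0, 0, 30, 0, 0.24, 0, 0, 0, 0, 30, 0, 0.24, 0, 0, 0, 0, 30, 0, 0.24, 0, 0, 0, 0, 30, 0, 0.24, 0, 0, 0, 0, 30, 0, 0.24, 0, 0, 0, 0, 30, 0, 0.24, 0, 0, 0, 0, 30, 0, 0.24, 0, 0, 0, 0, 30, 0, 0.24, 0, 0, 0, 0, 30]'

```text
time: 11.48
tool_pos: [0.4043, -0.0909, 0.1336]
ee_rot: [0.999, -0.037, -0.002, -0.001]
force: [0.7, -0.5, -0.0]
grip_width: 0.58
finger_force: 24.2
```

>>> play_rows --increments '[0, 0.24, 0, 0, 0, 0, 30, 0, 0.24, 0, 0, 0, 0, 30, 0, 0.24, 0, 0, 0, 0, 30, 0, 0.24, 0, 0, 0, 0, 30, 0, 0.24, 0, 0, 0, 0, 30, 0.1, 0.24, 0, 0, 0, 0, 30, 0.18, 0.19, 0, 0, 0, 0, 30, 0.24, 0.12, 0, 0, 0, 0, 30, 0.24, 0.05, 0, 0, 0, 0, 30, 0.24, 0, 0, 0, 0, 0, 30]'

```text
time: 12.32
tool_pos: [0.5355, -0.3722, 0.1325]
ee_rot: [0.999, -0.039, -0.002, -0.001]
force: [-1.1, -0.7, -0.4]
grip_width: 0.585
finger_force: 24.2
```

>>> play_rows --increments '[0.15, 0, 0.1, 0, 0, 0, 30, 0.08, 0, 0.2, 0, 0, 0, 30, 0, 0, 0.2, 0, 0, 0, 30, 0, 0, 0.15, 0, 0, 0, 30, 0, 0, 0, 0, 0, 0, 30, 0, 0, 0, 0, 0, 0, 30]'

```text
time: 12.82
tool_pos: [0.5678, -0.3707, 0.0337]
ee_rot: [0.999, -0.037, -0.003, -0.003]
force: [0.9, 0.0, 0.9]
grip_width: 0.578
finger_force: 24.2
```

Run:
```python
from h import *
look("blue","w8"); go(.575,-.372,.035)
```

```text
tcp ground px 326.0 278.0
blue [np.float64(266.5), np.float64(246.5), np.float64(379.5), np.float64(331.5)] [324.1 290.3] [ 0.5593 -0.37  ]
t 12.87 tcp [ 0.5695 -0.3723  0.0365] yaw -0.074 units to go [ 0.036 -0.005  0.01 ] dist units 0.04
```

View pics/w8.png

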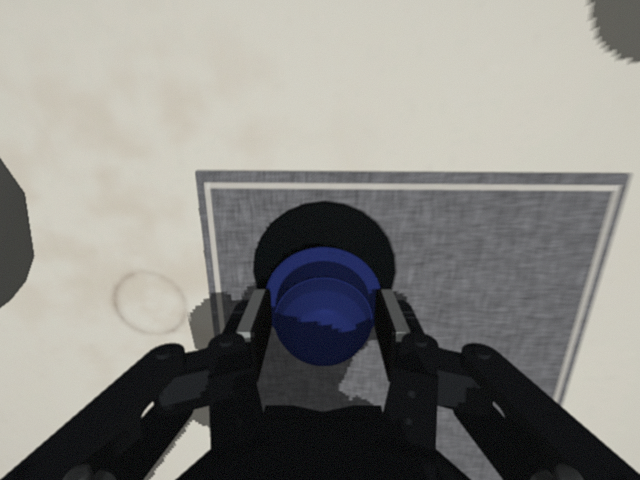

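Slate spans u 254–396 with its top at v 201. The blue capsule is held with its flange at (267–380, 246–366).

Run:
```python
from h import *
from scipy.optimize import least_squares
c=camera("wrist"); s,_=st()
def e(p):
    q=proj(c,solid(*p,[(.04,.007)])); return [q[:,0].min()-254,q[:,0].max()-396,q[:,1].min()-201.5]
L=least_squares(e,[.57,-.37]); print("slate",L.x,L.fun)
b=fit(c,(267,246.5,380,366.5),CAP,s["tool_pos"][2]-.0045);print("blue",b); print(s["tool_pos"]); d=L.x-b; ps=-.074
print("units",(d[0]*np.cos(ps)+d[1]*np.sin(ps))/.15,(d[0]*np.sin(ps)-d[1]*np.cos(ps))/.15)
```

```text
slate [ 0.57306719 -0.37369224] [ 0.17282772 -0.17335578 -0.02216465]
blue [ 0.56887199 -0.37251527]
[ 0.57069989 -0.37340386  0.03852748]
units 0.02847155310082731 0.005757253653738045
```

>>> play_rows --increments '[0.028, 0.006, 0.06, 0, 0, 0, 30, 0, 0, 0.06, 0, 0, 0, 30, 0, 0, 0.045, 0, 0, 0, 30, 0, 0, 0, 0, 0, 0, 30, 0, 0, 0, 0, 0, 0, 30]'

```text
time: 13.33
tool_pos: [0.5738, -0.3737, 0.0122]
ee_rot: [0.999, -0.037, -0.001, -0.001]
force: [-1.3, -0.7, 0.1]
grip_width: 0.581
finger_force: 24.2
```

>>> play_rows --increments '[0, 0, 0, 0, 0, 0, 80, 0, 0, 0, 0, 0, 0, 80, 0, 0, 0, 0, 0, 0, 80, 0, 0, 0, 0, 0, 0, 80, 0, 0, -0.15, 0, 0, 0, 80, 0, 0, -0.25, 0, 0, 0, 80, 0, 0, -0.25, 0, 0, 0, 80, -0.05, 0, -0.1, 0, 0, 0, 85, -0.05, 0, 0, 0, 0, 0, 85, 0, 0, 0, 0, 0, 0, 85]'

```text
time: 14.17
tool_pos: [0.5592, -0.3738, 0.1275]
ee_rot: [0.999, -0.037, 0.001, 0.001]
force: [0.0, 0.1, -0.3]
grip_width: 0.996
finger_force: 0.0
```

Run:
```python
from h import *
c=look("blue","w9",z0=.007); go(.4355,.146,.10)
m=c["color"].astype(int); m=(m.sum(2)<170)
d=find_in("coaster_slate",c)[:1]; print(d)
```

```text
tcp ground px 321.0 233.0
blue [np.float64(285.5), np.float64(179.5), np.float64(355.5), np.float64(244.5)] [321.8 212.5] [ 0.5749 -0.3733]
t 14.22 tcp [ 0.5587 -0.3728  0.1254] yaw -0.075 units to go [-1.077 -3.388  0.171] dist units 3.56
[{'bbox': [269.5, 169.1, 365.5, 261.8], 'p': 0.56}]
```

View pics/w9.png

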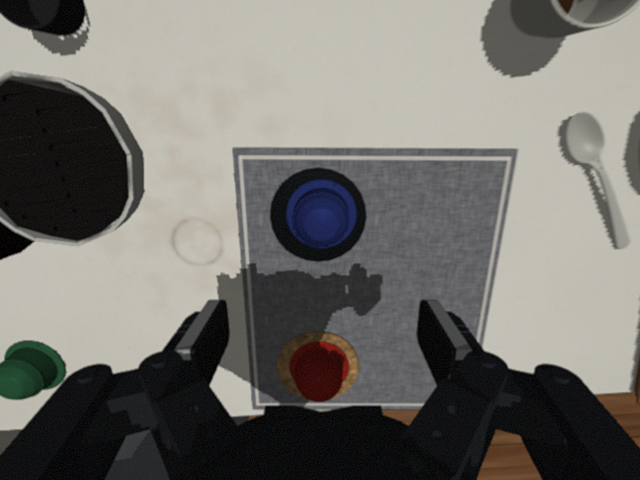

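>>> play_rows --increments '[-0.22, 0, 0, 0, 0, 0, 85, -0.24, 0, 0, 0, 0, 0, 85, -0.22, -0.1, 0, 0, 0, 0, 85, -0.22, -0.15, 0, 0, 0, 0, 85, -0.18, -0.2, 0, 0, 0, 0, 85, -0.18, -0.2, 0, 0, 0, 0, 85, 0, -0.24, 0, 0, 0, 0, 85, 0, -0.24, 0, 0, 0, 0, 85, 0, -0.24, 0, 0, 0, 0, 85, 0, -0.24, 0, 0, 0, 0, 85]'

```text
time: 15.1
tool_pos: [0.3874, -0.1161, 0.1239]
ee_rot: [0.999, -0.038, -0.001, -0.001]
force: [1.1, 0.2, 0.7]
grip_width: 0.997
finger_force: 0.0
```

>>> play_rows --increments '[0, -0.24, 0, 0, 0, 0, 85, 0, -0.24, 0, 0, 0, 0, 85, 0, -0.24, 0, 0, 0, 0, 85, 0, -0.24, 0, 0, 0, 0, 85, 0.02, -0.24, 0, 0, 0, 0, 85, 0.05, -0.24, 0.02, 0, 0, 0, 85, 0.06, -0.24, 0.05, 0, 0, 0, 85, 0.05, -0.12, 0.1, 0, 0, 0, 85, 0, 0, 0, 0, 0, 0, 85, 0, 0, 0, 0, 0, 0, 85]'

```text
time: 15.93
tool_pos: [0.4337, 0.1497, 0.0975]
ee_rot: [0.999, -0.036, -0.003, 0.001]
force: [-0.3, 0.1, -0.5]
grip_width: 0.994
finger_force: 0.0
```

Run:
```python
from h import *
look("gold","w10"); go(.4355,.146,.0015)
```

```text
tcp ground px 324.0 242.0
gold [np.float64(293.5), np.float64(197.5), np.float64(367.5), np.float64(268.5)] [331.2 233.9] [0.4374 0.1435]
t 15.98 tcp [0.4342 0.149  0.0983] yaw -0.073 units to go [0.013 0.018 0.645] dist units 0.65
```

View pics/w10.png

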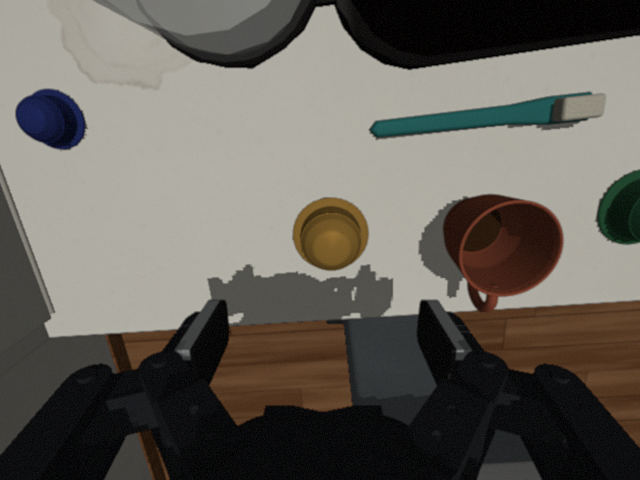

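>>> play_rows --increments '[0.024, 0.035, 0.2, 0, 0, 0, 85, 0, 0, 0.2, 0, 0, 0, 85, 0, 0, 0.15, 0, 0, 0, 85, 0, 0, 0.09, 0, 0, 0, 70, 0, 0, 0, 0, 0, 0, 50, 0, 0, 0, 0, 0, 0, 30, 0, 0, 0, 0, 0, 0, 30, 0, 0, 0, 0, 0, 0, 30, 0, 0, 0, 0, 0, 0, 30]'

```text
time: 16.73
tool_pos: [0.4404, 0.1435, 0.0054]
ee_rot: [0.999, -0.037, 0.001, -0.0]
force: [0.4, 0.1, 0.0]
grip_width: 0.572
finger_force: 23.5
```

>>> play_rows --increments '[0, 0, -0.03, 0, 0, 0, 30, 0, 0, -0.15, 0, 0, 0, 30, 0, 0, -0.25, 0, 0, 0, 30, 0, 0, -0.25, 0, 0, 0, 30, 0, 0, -0.2, 0, 0, 0, 30, 0, 0, 0, 0, 0, 0, 30, 0, 0, 0, 0, 0, 0, 30]'

```text
time: 17.32
tool_pos: [0.4413, 0.1439, 0.1393]
ee_rot: [0.999, -0.037, 0.004, -0.001]
force: [0.2, 0.2, -1.5]
grip_width: 0.574
finger_force: 23.7
```

Run:
```python
from h import *
look("gold","w11"); go(.500,-.3665,.08)
```

```text
tcp ground px 323.0 231.0
gold [np.float64(267.5), np.float64(247.5), np.float64(377.5), np.float64(334.5)] [322.7 292.5] [0.378  0.1491]
t 17.37 tcp [0.4396 0.1437 0.1372] yaw -0.074 units to go [0.652 3.362 0.382] dist units 3.45
```

>>> play_rows --increments '[0, 0.24, 0, 0, 0, 0, 30, 0, 0.24, 0, 0, 0, 0, 30, 0, 0.24, 0, 0, 0, 0, 30, 0, 0.24, 0, 0, 0, 0, 30, 0, 0.24, 0, 0, 0, 0, 30, 0, 0.24, 0, 0, 0, 0, 30, 0, 0.24, 0, 0, 0, 0, 30, 0, 0.24, 0, 0, 0, 0, 30, 0, 0.24, 0, 0, 0, 0, 30, 0, 0.24, 0, 0, 0, 0, 30]'

```text
time: 18.2
tool_pos: [0.4105, -0.2161, 0.1341]
ee_rot: [0.999, -0.037, -0.002, -0.001]
force: [1.0, 0.1, 0.1]
grip_width: 0.576
finger_force: 23.7
```

>>> play_rows --increments '[0.05, 0.23, 0, 0, 0, 0, 30, 0.1, 0.23, 0, 0, 0, 0, 30, 0.15, 0.2, 0, 0, 0, 0, 30, 0.15, 0.2, 0, 0, 0, 0, 30, 0.15, 0.105, 0, 0, 0, 0, 30, 0.055, 0, 0.15, 0, 0, 0, 30, 0, 0, 0.22, 0, 0, 0, 30, 0, 0, 0, 0, 0, 0, 30, 0, 0, 0, 0, 0, 0, 30]'

```text
time: 18.95
tool_pos: [0.4966, -0.3641, 0.076]
ee_rot: [0.999, -0.037, -0.004, -0.004]
force: [-0.4, 0.2, 0.1]
grip_width: 0.573
finger_force: 23.8
```

Run:
```python
from h import *
c=look("gold","w12"); go(.5005,-.367,.0085)
I=c["color"].astype(int); bb,ce=blob(c,I[...,2]-I[...,0]>30,(200,0,450,300)); print("blue",bb,fit(c,bb,CAP,.007))
```

```text
tcp ground px 326.0 251.0
gold [np.float64(266.5), np.float64(246.5), np.float64(378.5), np.float64(333.5)] [324.2 288.2] [ 0.4652 -0.361 ]
t 19.0 tcp [ 0.4981 -0.3656  0.0786] yaw -0.074 units to go [0.018 0.009 0.467] dist units 0.47
blue [np.float64(282.5), np.float64(78.5), np.float64(379.5), np.float64(179.5)] [ 0.57425742 -0.37431895]
```

View pics/w12.png

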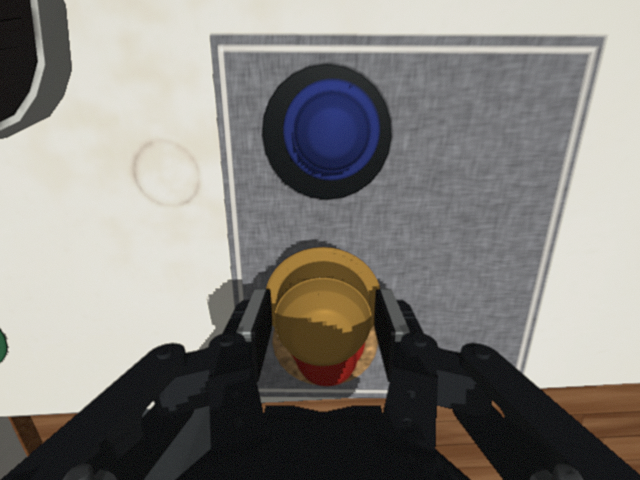

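>>> play_rows --increments '[0.018, 0.009, 0.15, 0, 0, 0, 30, 0, 0, 0.15, 0, 0, 0, 30, 0, 0, 0.1, 0, 0, 0, 30, 0, 0, 0.06, 0, 0, 0, 30, 0, 0, 0, 0, 0, 0, 30, 0, 0, 0, 0, 0, 0, 30]'

```text
time: 19.5
tool_pos: [0.5027, -0.369, 0.0127]
ee_rot: [0.999, -0.037, 0.001, 0.0]
force: [0.1, -1.1, 0.2]
grip_width: 0.572
finger_force: 23.8
```

Run:
```python
from h import *
go(.5005,-.367,.0085); camera("scene"); go(.5005,-.367,.0085)
```

```text
t 19.5 tcp [ 0.5027 -0.369   0.0127] yaw -0.074 units to go [-0.016 -0.013  0.028] dist units 0.03
t 19.55 tcp [ 0.5032 -0.3696  0.0134] yaw -0.074 units to go [-0.019 -0.016  0.032] dist units 0.04
```

>>> play_rows --increments '[-0.017, -0.013, 0.015, 0, 0, 0, 30, 0, 0, 0.012, 0, 0, 0, 30, 0, 0, 0, 0, 0, 0, 30, 0, 0, 0, 0, 0, 0, 30]'

```text
time: 19.88
tool_pos: [0.4999, -0.3666, 0.0079]
ee_rot: [0.999, -0.037, 0.0, 0.0]
force: [-0.6, 0.2, 0.2]
grip_width: 0.576
finger_force: 23.8
```

>>> play_rows --increments '[0, 0, 0, 0, 0, 0, 80, 0, 0, 0, 0, 0, 0, 80, 0, 0, 0, 0, 0, 0, 80, 0, 0, 0, 0, 0, 0, 80, 0, 0, -0.15, 0, 0, 0, 80, 0, 0, -0.25, 0, 0, 0, 80, 0, 0, -0.25, 0, 0, 0, 80, -0.05, 0, -0.1, 0, 0, 0, 85, -0.05, 0, -0.05, 0, 0, 0, 85, 0, 0, 0, 0, 0, 0, 85]'

```text
time: 20.72
tool_pos: [0.4847, -0.3663, 0.1296]
ee_rot: [0.999, -0.037, 0.001, 0.001]
force: [-0.7, 0.4, 0.4]
grip_width: 0.994
finger_force: 0.0
```

Run:
```python
from h import *
import cv2
from scipy.optimize import least_squares
c=look("gold","w13",z0=.003); go(.437,.038,.12)
I=c["color"].astype(int); a,g,b=I[...,0],I[...,1],I[...,2]
bb,_=blob(c,b-a>30,(200,0,450,300)); print("blue",bb,fit(c,bb,CAP,.007))
bb,_=blob(c,(a-g>50)&(a-b>50)&(g-b<25),(200,220,450,420)); print("red",bb,fit(c,bb,CAP,.007))
for k,m,z in(("slate",(I.sum(2)<150)|(b-a>30),.007),("cork",(a-b>25),.007)):
    box=(220,0,430,260) if k=="slate" else (220,280,430,430)
    bb,_=blob(c,m,box); print(k,bb,fit(c,bb,[(.04,0)],z))
```

```text
tcp ground px 321.0 232.0
gold [np.float64(240.5), np.float64(346.5), np.float64(435.5), np.float64(423.5)] [342.5 380.4] [ 0.3281 -0.3698]
t 20.77 tcp [ 0.4843 -0.3654  0.1276] yaw -0.075 units to go [-0.515 -2.658  0.05 ] dist units 2.71
blue [np.float64(284.5), np.float64(74.5), np.float64(361.5), np.float64(156.5)] [ 0.57338184 -0.37338089]
red [np.float64(302.5), np.float64(265.5), np.float64(343.5), np.float64(280.5)] [ 0.44563411 -0.36378084]
slate [np.float64(268.5), np.float64(62.5), np.float64(371.5), np.float64(172.5)] [ 0.57130452 -0.37095638]
cork [np.float64(239.5), np.float64(345.5), np.float64(429.5), np.float64(424.5)] [ 0.32328061 -0.36597571]
```

View pics/w13.png

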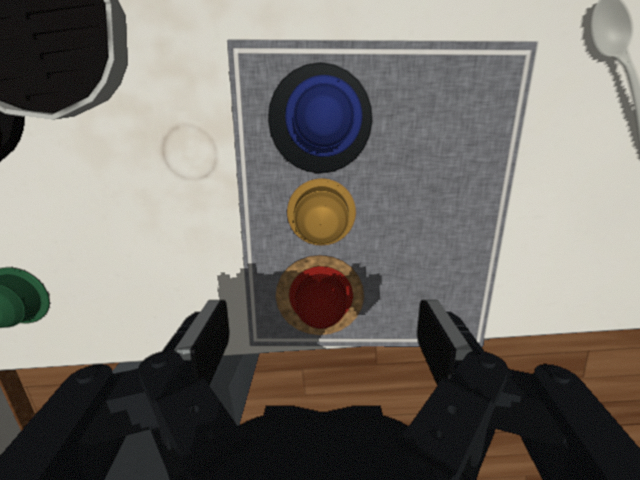

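>>> play_rows --increments '[-0.2, 0, -0.05, 0, 0, 0, 85, -0.2, -0.1, -0.05, 0, 0, 0, 85, -0.2, -0.15, 0, 0, 0, 0, 85, 0, -0.24, 0, 0, 0, 0, 85, 0, -0.24, 0, 0, 0, 0, 85, 0, -0.24, 0, 0, 0, 0, 85, 0, -0.24, 0, 0, 0, 0, 85, 0, -0.24, 0, 0, 0, 0, 85, 0, -0.24, 0, 0, 0, 0, 85, 0, -0.24, 0, 0, 0, 0, 85]'

```text
time: 21.6
tool_pos: [0.4146, -0.0677, 0.1401]
ee_rot: [0.999, -0.037, -0.002, -0.001]
force: [0.6, -0.3, -0.4]
grip_width: 0.996
finger_force: 0.0
```

>>> play_rows --increments '[0, -0.24, 0, 0, 0, 0, 85, 0.05, -0.24, 0, 0, 0, 0, 85, 0.04, -0.24, 0, 0, 0, 0, 85, 0, 0, 0, 0, 0, 0, 85, 0, 0, 0, 0, 0, 0, 85]'

```text
time: 22.02
tool_pos: [0.4364, 0.0385, 0.1403]
ee_rot: [0.999, -0.035, -0.002, -0.0]
force: [0.2, -0.6, 0.6]
grip_width: 0.994
finger_force: 0.0
```

Run:
```python
from h import *
import cv2
s,_=st(); c=camera("wrist"); cv2.imwrite("pics/w14.png",c["color"][:,:,::-1]); go(.437,.038,.02)
I=c["color"].astype(int); a,g,b=I[...,0],I[...,1],I[...,2]
m=(a-b>20)&(a-g>20)
d=trace("cup",c)[0]; print(d["p"],d["bbox"]); 
M=(d["region"]).astype(np.uint8)
# widest rows profile: left/right extents per row
for v in range(int(d["bbox"][1]),int(d["bbox"][3])+1,6):
    u=np.where(M[v])[0]; w=np.where(m[v,200:450])[0]+200
    print(v,u.min() if len(u) else None,u.max() if len(u) else None,"|",w.min() if len(w) else None,w.max() if len(w) else None)
RIM=[(.030,.058)]; 
for z in(.058,0.0): print(z,proj(c,[[.437,.038,z]]))
print("tcp",s["tool_pos"])
```

```text
t 22.07 tcp [0.4365 0.0372 0.1405] yaw -0.072 units to go [ 0.007 -0.006  0.803] dist units 0.8
0.72 [280.4, 200.0, 365.2, 296.0]
200 306 337 | 313 334
206 299 345 | 302 344
212 294 351 | 295 350
218 289 355 | 290 356
224 285 359 | 286 360
230 282 362 | 283 362
236 280 363 | 282 364
242 279 363 | 281 364
248 280 363 | 282 363
254 282 362 | 284 362
260 285 359 | 286 359
266 290 355 | 290 356
272 296 349 | 296 350
278 306 338 | 306 340
284 316 324 | 318 324
290 316 324 | 318 323
296 319 319 | 395 449
0.058 [[323.43494603 244.6203584 ]]
0.0 [[323.28447621 222.68531127]]
tcp [0.43639314 0.03847744 0.14029277]
```

View pics/w14.png

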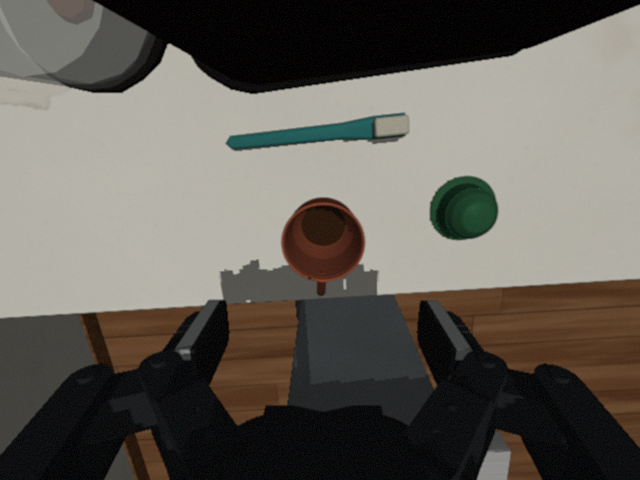

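>>> play_rows --increments '[0.01, -0.003, 0.2, 0, 0, 0, 85, 0, 0, 0.22, 0, 0, 0, 85, 0, 0, 0.2, 0, 0, 0, 85, 0, 0, 0.13, 0, 0, 0, 85, 0, 0, 0.04, 0, 0, 0, 85, 0, 0, 0, 0, 0, 0, 60, 0, 0, 0, 0, 0, 0, 40, 0, 0, 0, 0, 0, 0, 40, 0, 0, 0, 0, 0, 0, 40, 0, 0, 0, 0, 0, 0, 40]' --newtons 30

```text
time: 22.95
tool_pos: [0.4406, 0.0367, 0.0251]
ee_rot: [0.999, -0.037, 0.001, 0.0]
force: [-0.1, 0.8, -2.3]
grip_width: 0.686
finger_force: 32.4
```

>>> play_rows --increments '[0, 0, -0.05, 0, 0, 0, 40, 0, 0, -0.15, 0, 0, 0, 40, 0, 0, -0.2, 0, 0, 0, 40, 0, 0, -0.2, 0, 0, 0, 40, 0, 0, 0, 0, 0, 0, 40, 0, 0, 0, 0, 0, 0, 40]'

```text
time: 23.45
tool_pos: [0.4417, 0.0369, 0.1167]
ee_rot: [0.999, -0.037, 0.003, 0.0]
force: [-0.1, 0.7, -1.8]
grip_width: 0.686
finger_force: 33.0
```

Run:
```python
from h import *
c=camera("wrist"); go(.4914,-.4646,.1)
I=c["color"].astype(int); a,g,b=I[...,0],I[...,1],I[...,2]; m=(a-b>20)&(a-g>20)
for v in range(200,400,6):
    w=np.where(m[v,230:420])[0]+230
    if len(w): print(v,w.min(),w.max(),end="; ")
s,_=st()
for dx in(-.005,0,.005):
    q=proj(c,solid(s["tool_pos"][0]+dx,s["tool_pos"][1],[(.03,s["tool_pos"][2]+.058-.022)])); print(dx,q.min(0),q.max(0))
```

```text
t 23.5 tcp [0.4399 0.037  0.1149] yaw -0.074 units to go [0.589 3.31  0.101] dist units 3.36
254 309 328; 260 296 343; 266 287 353; 272 280 360; 278 275 366; 284 272 370; 290 268 373; 296 265 377; 302 263 381; 308 259 387; 314 256 391; 320 252 394; 326 250 396; 332 248 397; 338 247 397; 344 247 397; 350 247 396; 356 248 396; 362 249 395; 368 250 393; 374 248 390; 380 246 385; 386 247 380; 392 249 374; 398 251 365; -0.005 [247.24811537 292.29886004] [400.54487669 421.16019214]
0 [245.37781317 279.80105889] [400.51067096 411.75762864]
0.005 [243.46216928 266.97934567] [400.47564003 402.14423372]
```

>>> play_rows --increments '[0, 0.15, 0, 0, 0, 0, 40, 0, 0.24, 0, 0, 0, 0, 40, 0, 0.24, 0, 0, 0, 0, 40, 0, 0.24, 0, 0, 0, 0, 40, 0, 0.24, 0, 0, 0, 0, 40, 0, 0.24, 0, 0, 0, 0, 40, 0, 0.24, 0, 0, 0, 0, 40, 0, 0.24, 0, 0, 0, 0, 40, 0, 0.24, 0, 0, 0, 0, 40, 0.03, 0.24, 0, 0, 0, 0, 40]'

```text
time: 24.33
tool_pos: [0.416, -0.309, 0.1116]
ee_rot: [0.999, -0.037, -0.002, -0.002]
force: [0.9, 0.8, -1.9]
grip_width: 0.689
finger_force: 33.1
```

>>> play_rows --increments '[0.06, 0.23, 0, 0, 0, 0, 40, 0.1, 0.23, 0, 0, 0, 0, 40, 0.12, 0.2, 0, 0, 0, 0, 40, 0.12, 0.2, 0, 0, 0, 0, 40, 0.1, 0.1, 0, 0, 0, 0, 40, 0.04, 0.043, 0.05, 0, 0, 0, 40, 0, 0, 0.15, 0, 0, 0, 40, 0, 0, 0.1, 0, 0, 0, 40, 0, 0, 0, 0, 0, 0, 40, 0, 0, 0, 0, 0, 0, 40]'

```text
time: 25.17
tool_pos: [0.4861, -0.462, 0.0653]
ee_rot: [0.999, -0.037, -0.003, -0.003]
force: [-0.8, -0.0, -2.0]
grip_width: 0.69
finger_force: 33.1
```

Run:
```python
from h import *
c=camera("wrist"); go(.4885,-.465,.028)
I=c["color"].astype(int); a,g,b=I[...,0],I[...,1],I[...,2]
bb,_=blob(c,(a-b>50)&(g-b>25),(100,100,300,330)); print("gold",bb,fit(c,bb,CAP,.003))
import cv2; cv2.imwrite("pics/w15.png",c["color"][:,:,::-1])
```

```text
t 25.22 tcp [ 0.4872 -0.4633  0.0674] yaw -0.074 units to go [0.01  0.011 0.262] dist units 0.26
gold [np.float64(127.5), np.float64(204.5), np.float64(220.5), np.float64(289.5)] [ 0.4987187  -0.36509339]
```

>>> play_rows --increments '[0, 0, 0.12, 0, 0, 0, 40, 0, 0, 0.1, 0, 0, 0, 40, 0, 0, 0, 0, 0, 0, 40, 0, 0, 0, 0, 0, 0, 40, 0, 0, 0, 0, 0, 0, 40]'

```text
time: 25.63
tool_pos: [0.4882, -0.465, 0.0365]
ee_rot: [0.999, -0.037, 0.0, 0.0]
force: [0.0, -1.1, -1.6]
grip_width: 0.689
finger_force: 33.1
```

Run:
```python
from h import *
camera("scene"); go(.489,-.4647,.0283)
```

```text
t 25.68 tcp [ 0.4885 -0.4654  0.0371] yaw -0.074 units to go [ 0.003 -0.005  0.058] dist units 0.06
```

>>> play_rows --increments '[0.003, -0.004, 0.03, 0, 0, 0, 40, 0, 0, 0.025, 0, 0, 0, 40, 0, 0, 0, 0, 0, 0, 40, 0, 0, 0, 0, 0, 0, 40, 0, 0, 0, 0, 0, 0, 40]'

```text
time: 26.1
tool_pos: [0.4888, -0.4648, 0.0281]
ee_rot: [0.999, -0.037, 0.0, 0.0]
force: [0.4, 0.6, 0.0]
grip_width: 0.692
finger_force: 33.2
```

>>> play_rows --increments '[0, 0, 0, 0, 0, 0, 78, 0, 0, 0, 0, 0, 0, 78, 0, 0, 0, 0, 0, 0, 78, 0, 0, 0, 0, 0, 0, 78, 0, 0, -0.1, 0, 0, 0, 78, 0, 0, -0.2, 0, 0, 0, 78, 0, 0, -0.25, 0, 0, 0, 78, 0, 0, -0.25, 0, 0, 0, 78, 0, 0, -0.2, 0, 0, 0, 78, 0, 0, -0.2, 0, 0, 0, 78]'

```text
time: 26.93
tool_pos: [0.4888, -0.4647, 0.2117]
ee_rot: [0.999, -0.037, 0.001, 0.001]
force: [0.3, -0.5, 1.3]
grip_width: 0.915
finger_force: 0.0
```

>>> play_rows --increments '[-0.2, 0, -0.1, 0, 0, 0, 78, -0.2, 0, -0.1, 0, 0, 0, 78, 0, 0, 0, 0, 0, 0, 78, 0, 0, 0, 0, 0, 0, 78]'

```text
time: 27.27
tool_pos: [0.4283, -0.4607, 0.2408]
ee_rot: [0.999, -0.038, 0.001, 0.002]
force: [0.4, 0.8, -0.9]
grip_width: 0.914
finger_force: 0.0
```

Run:
```python
from h import *
import cv2
c=camera("wrist"); cv2.imwrite("pics/w16.png",c["color"][:,:,::-1]); go(.4,-.4,.2)
I=c["color"].astype(int); a,g,b=I[...,0],I[...,1],I[...,2]
def box(x,y,w=48): 
    u,v=proj(c,[x,y,.01])[0]; return max(u-w,0),max(v-w,0),u+w,v+w
for k,m,x,y,z,pr in(("red",(a-g>50)&(a-b>50)&(g-b<25),.4235,-.36,.007,CAP),("blue",b-a>30,.574,-.373,.007,CAP),("gold",(a-b>50)&(g-b>25),.4985,-.366,.003,CAP),("cup",(a-b>20)&(a-g>20)&(g-b<25),.4906,-.464,.003,[(.03,.058),(.022,0)])):
    bb,_=blob(c,m,box(x,y,36 if k!="cup" else 55)); print(k,bb,fit(c,bb,pr,z).round(4))
for k,x,y in(("coaster_cork",.4235,-.36),("coaster_slate",.573,-.3725)):
    for d in find_in(k,c)[:1]: print(k,d["p"],d["bbox"],fit(c,d["bbox"],[(.04,0)],.007))
```

```text
t 27.32 tcp [ 0.4287 -0.4602  0.2392] yaw -0.075 units to go [-0.221 -0.386  0.261] dist units 0.52
red [np.float64(211.5), np.float64(188.5), np.float64(260.5), np.float64(235.5)] [ 0.4248 -0.3603]
blue [np.float64(197.5), np.float64(37.5), np.float64(254.5), np.float64(100.5)] [ 0.5738 -0.3736]
gold [np.float64(206.5), np.float64(117.5), np.float64(257.5), np.float64(171.5)] [ 0.4998 -0.3667]
cup [np.float64(286.5), np.float64(119.5), np.float64(350.5), np.float64(186.5)] [ 0.4867 -0.4618]
coaster_cork 0.57 [202.3, 178.9, 268.7, 246.2] [ 0.42315494 -0.35899547]
coaster_slate 0.68 [187.6, 27.7, 262.1, 117.1] [ 0.57044011 -0.3713707 ]
```

View pics/w16.png

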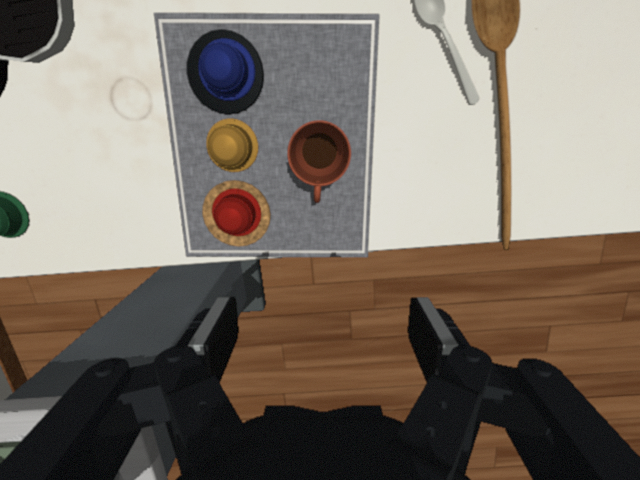

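```bash
python3 -c "
from bench import workorder; print(workorder.job_done())"
```

```text
the job is handed in; nothing more can be done
None
```

I set out the tasting and handed it in at about 27 s, with everything upright and the green capsule untouched. The last wrist picture puts red about 2 mm off the cork coaster's centre and blue about 3–4 mm off the slate's. Gold is within about 2 mm of midway, and the cup stands to its right with a gap of roughly 4 cm.

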